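# Refit the spacer rings on the slicer spindle

### The job

The vegetable slicer is back from washing: thread its three white spacer rings onto the upright spindle, the largest first, then the middle one, then the smallest on top, each lying flat and fully down before the next. The spindle floats in its rubber mount and stands a few millimetres off the centre of the casing, so feel for it lightly with the ring and never press a ring on it harder than about 20 N. Let go of the rings and leave everything else on the counter where it is.

Things in the scene. Friction and masses are not known exactly. Their poses are not given: they have to be found in the camera images.
- ring_large_centre (a point): Centre (half-way up) of the largest of three loose white plastic spacer rings lying flat on the table. Outside diameter 60 mm, 12 mm high, round bore 21 mm right through. z is the ring's axis; either face may be up.
- ring_mid_centre (a point): Centre (half-way up) of the middle-sized of three loose white plastic spacer rings lying flat on the table. Outside diameter 48 mm, 12 mm high, round bore 21 mm right through. z is the ring's axis; either face may be up.
- ring_small_centre (a point): Centre (half-way up) of the smallest of three loose white plastic spacer rings lying flat on the table. Outside diameter 36 mm, 12 mm high, round bore 21 mm right through. z is the ring's axis; either face may be up.
- casing: Low white base of a vegetable slicer, fixed to the table, 180 x 200 mm, top 60 mm above the table; a steel spindle stands upright out of the black rubber gaiter on it. Origin: centre of its underside, on the table; z up. Pressed down, spindle and boss first resist about 2 N, then sink 1 mm per 0.8 N to a hard stop at 12 mm (about 12 N); they spring back when let go.
- opening (a point): Centre of the casing's top. NOT the spindle's axis: spindle and boss float in a rubber mount, and their vertical axis stands 6 to 8 mm from this point (and from seat), in any horizontal direction, different every time and not measured. It stays put there under light side loads.
- seat (a point): Nominal seat point: over the casing's centre, 78 mm above the table. The seat, which carries the lowest ring, is the flat top of a 32 mm wide boss (fingers may reach 14 mm below it beside the boss). From the seat the spindle, 18 mm diameter, rises 46 mm; its flat tip is 15 mm across, with a 2.5 mm high bevel.
- tub_round: Bystander: round food tub with a lid, 124 mm wide, 62 mm high. Origin: centre of its underside.
- tub_flat: Bystander: flat rectangular food tub with a lid, 106 x 146 x 46 mm. Origin: centre of its underside.
- drink_can: Bystander: plain drink can, 66 mm diameter, 115 mm high. Origin: centre of its underside.
- sauce_pot: Bystander: small lidded sauce pot, 58 mm diameter, 34 mm high. Origin: centre of its underside.
- slicing_disc: Bystander: steel slicing disc lying flat, 156 mm diameter, 6 mm thick, with a black hub 40 mm wide up to 22 mm high. Origin: centre of its underside.
- lock_knob: Bystander: small black knob, 36 mm diameter, 24 mm high. Origin: centre of its underside.

How it is judged:
By the outcome, as a careful person would: the job done as asked, in the order asked, and still so for the second after the job is handed in, with the robot touching nothing.
It also fails if it takes over 72 s, if anything falls off the work surface, if the arm or the gripper's body presses on something with over 40 N, if the wrist force passes 120 N, or if a joint passes its speed limit or range.

### The arm

A 6-joint arm with a two-finger parallel gripper is mounted at the origin on the work surface. World frame = base frame: x ahead of the robot, y to its left, z up, the work surface at z = 0. Lengths are in m, angles in rad, forces in N, time in s.
With the tool pointing down it reaches from about 0.325 to 0.9 m from the base axis. Payload 6.1 kg.
Tool frame: the origin (TCP) lies midway between the tips of the shut fingers; the grasp point (between the pads) lies 19 mm behind it; z points along the fingers, y is the line along which they close (so a half turn about z gives the same grasp; the last joint's range is limited). The gripper opens to 87 mm and grips with 3 to 60 N. Pads are 19 mm wide; open, the fingers measure 117 mm over their backs; the gripper's body (75 mm by 190 mm) begins 51 mm behind the grasp point.
Start: joints at [1.143, 0.22, 1.526, -0, 1.395, -0.126], TCP at [0.186, 0.597, 0.223] pointing down, gripper open.
Joint ranges: [-2.98, 2.98], [-0.91, 2.08], [0.09, 2.57], [-1.24, 4.39], [0.2, 2.65], [-2.68, 2.68]. Speed limits (rad/s): [2.57, 2.57, 3.01, 3.14, 3.14, 3.14].

### API

Orientations are given as a unit quaternion [x, y, z, w].
In Python, from bench import manip gives the robot as it stands.
- The arm moves only by the tool arm_command, never from a script. Its argument "moves" is a list of rows, each a list of 2 entries, a list of its own where there are three numbers: the shift along the tool's x, y, z in mm, then the turn, a rotation vector about the tool's x, y, z in rad. A call has 1 to 8 rows; each row shifts and turns the commanded pose from where the row before left it, along the tool's axes as they then stand; what a row does not reach is not made up. A row lasts 1/10 s, in which the tool goes at most 50 mm and 8.59 degrees, less where a joint would pass 70% of its speed; a pose out of reach is approached as far as the arm can. A call is refused whole if a number of a shift passes 50 or a number of a turn 0.15, either way. A call with a gripper value outside its range is refused whole. "gripper" is the finger opening in mm, from 0 to 87, set as the call begins (left out, the last holds). The fingers move at their own pace and stop on an object; the grip force is fixed at half the most. Time passes only in rows, so rows that do not move let the fingers close. It gives the time, the measured TCP pose, the force, the opening and the grip force at its end, in the units of the state.
- manip.get_obs(): the state, without advancing time (a new reading comes with each control period).
- manip.read_camera(name): name is "scene" or "top" or "wrist"; returns the picture (400x640x3 uint8, red, green, blue); there is no depth.
- manip.camera_info(name): a dict with "fx", "fy", "cx", "cy" (pixels), "rvec" (rotation vector, rad) and "tvec" (3), from world to camera coordinates, as OpenCV has them. Camera axes: x right, y down, z forward; pixel columns grow to the right and rows downward; lengths in m; the calibration is good to about 2 mm. A picture is of the moment at which its call begins: read the wrist's pose just before it. camera_info takes no time and is no camera call; for the wrist camera it gives the pose at the moment of the call.
- manip.finish_job(): hands the job in; it is judged then, once.
The state is a dict: "clock": time; "joint_pos": joint angles; "qvel": joint speeds; "effort": joint torques, N m; "eef_pos": TCP position; "tcp_rot": TCP orientation; "wrist_force": force on the tool from outside, world axes, zero at the start; "wrist_torque": the same for the moment, N m; "grip_width": finger opening in m; "grasp_force": force on a finger pad.
Only numpy, scipy, OpenCV 4.12 (cv2) and the standard library are available. Lean on these libraries where they do the work, as an engineer would, in place of code of your own. Each camera call takes 0.05 s, during which the arm holds its last target. There are 200 camera calls.

## Working session

There is one attempt and no reset: what is moved stays moved. The work goes in short steps, Python scripts to look and compute and a tool call to move; the robot and the scene stay as the last step left them, time stands still between calls to the robot, and variables do not carry over. Pictures are saved under pics/ and viewed, at most 12 in all, crops included, and the job is handed in when it is done.

Besides the shell and the picture viewer there is one more tool, called after "Request:" as name(argument=value, ...), one argument or row to a line, values as JSON. arm_command: Moves the arm, as the interface text tells. Its arguments: {"type":"object","properties":{"moves":{"type":"array","items":{"type":"array"}},"gripper":{"type":"number"}},"required":["moves"]}

```bash
mkdir -p pics; cat > h.py <<'E'
import numpy as np, cv2
from bench import manip
from scipy.spatial.transform import Rotation as R
def cam(n):
    i=manip.camera_info(n); return i,R.from_rotvec(i["rvec"]).as_matrix(),np.array(i["tvec"])
def ray(i,M,t,u,v,z):
    d=M.T@np.array([(u-i["cx"])/i["fx"],(v-i["cy"])/i["fy"],1]); o=-M.T@t
    return o+d*(z-o[2])/d[2]
def proj(i,M,t,p):
    c=M@np.array(p)+t; return i["fx"]*c[0]/c[2]+i["cx"],i["fy"]*c[1]/c[2]+i["cy"]
def grab(n):
    c=cam(n); return c,cv2.cvtColor(manip.read_camera(n),cv2.COLOR_RGB2BGR)
E
python3 - <<'E'
from h import *
for n in("top","scene"):
    (i,M,t),p=grab(n); cv2.imwrite(f"pics/{n}0.png",p); print(n,i,-M.T@t)
o=manip.get_obs(); print(o)
E
```

```text
top {'fx': 505.83470417502804, 'fy': 505.83470417502804, 'cx': 318.39084764644537, 'cy': 194.80973971313972, 'rvec': array([ 2.09887343, -2.14993725,  0.15830412]), 'tvec': array([0.06812163, 0.5783028 , 1.21065751])} [0.36841361 0.03210394 1.29151347]
scene {'fx': 478.1241256303901, 'fy': 478.1241256303901, 'cx': 317.54050158613154, 'cy': 199.07308700095737, 'rvec': array([ 2.14662855,  0.5281677 , -0.2819583 ]), 'tvec': array([-0.53984651, -0.06055108,  1.44496085])} [ 1.04803083 -0.81053619  0.79225942]
{'clock': 0.1, 'joint_pos': array([ 1.14288023e+00,  2.21121852e-01,  1.52753686e+00, -1.12167090e-05,
        1.39467944e+00, -1.26096317e-01]), 'qvel': array([-0.00022305, -0.00252205, -0.00378315, -0.00068935,  0.00107197,
        0.0003156 ]), 'effort': array([ 1.59228362e-03, -4.95937657e+01, -3.88519549e+01,  7.02760834e-02,
        5.15304389e-02, -2.15278590e-05]), 'eef_pos': array([0.18555329, 0.59622436, 0.22154113]), 'tcp_rot': array([ 1.50336712e-01,  9.88634468e-01, -8.40988666e-04, -2.33366794e-04]), 'wrist_force': array([ 0.21331613, -0.57466104, -0.96995831]), 'wrist_torque': array([-0.05323553, -0.01933108, -0.00185953]), 'grasp_force': 0.0, 'grip_width': 0.08711484881919349}
```

View pics/top0.png

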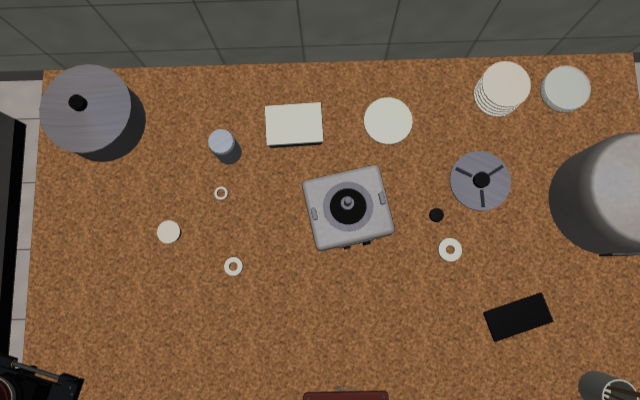

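View pics/scene0.png

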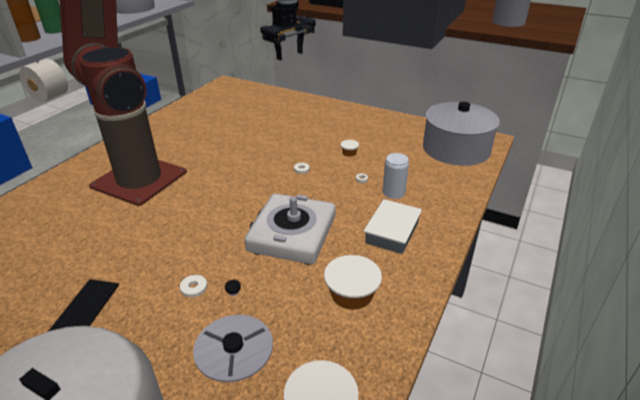

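Top view: large ring at (450,250), middle at (233,266), small at (221,193), spindle near (347,203); tool must pass the can (221,143). The scene view agrees with this.

```bash
python3 - <<'E'
from h import *
c=cam("top"); p=cv2.imread("pics/top0.png"); hsv=cv2.cvtColor(p,cv2.COLOR_BGR2HSV)
m=((hsv[...,1]<70)&(hsv[...,2]>130)).astype(np.uint8)*255
cs,_=cv2.findContours(m,cv2.RETR_EXTERNAL,cv2.CHAIN_APPROX_NONE)
for name,u,v in(("L",450,250),("M",233,266),("S",221,193),("pot",168,232),("can",221,143)):
    for k in cs:
        (a,b),r=cv2.minEnclosingCircle(k)
        if np.hypot(a-u,b-v)<6 and r>4:
            z={"can":.115,"pot":.034}.get(name,.012)
            P=ray(*c,a,b,z); Q=ray(*c,a+r,b,z); print(name,a,b,r,P.round(4),"diam",2*np.linalg.norm(Q-P),"reach",np.hypot(*P[:2]))
print("tip",ray(*c,347,202,.124),"casing centre", ray(*c,348.5,207.5,.06),"knob",ray(*c,436,215,.024))
i,M,t=cam("wrist"); print(i,-M.T@t,M.T)
print(R.from_quat(manip.get_obs()["tcp_rot"]).as_matrix())
cv2.imwrite("pics/crop.png",cv2.resize(p[155:260,295:405],None,fx=5,fy=5,interpolation=cv2.INTER_CUBIC))
E
```

```text
L 449.5 249.5 12.103818893432617 [ 0.4387 -0.2706  0.012 ] diam 0.060313520796206485 reach 0.515398390007232
M 233.0 266.0 9.486932754516602 [0.4101 0.2737 0.012 ] diam 0.04789306937858083 reach 0.49304673344964345
S 220.3333282470703 192.6666717529297 6.871948719024658 [0.5983 0.3076 0.012 ] diam 0.035595281987417064 reach 0.6727455448851473
pot 167.8173065185547 231.36538696289062 11.802708625793457 [0.4992 0.4341 0.034 ] diam 0.05956281961948468 reach 0.661561351831104
can 219.88954162597656 140.406982421875 12.420681953430176 [0.7079 0.2878 0.115 ] diam 0.06021104840306114 reach 0.7642255621491161
tip [ 0.54834844 -0.01348707  0.124     ] casing centre [ 0.54445456 -0.019233    0.06      ] knob [ 0.52501821 -0.2396538   0.024     ]
{'fx': 343.72650483025063, 'fy': 343.72650483025063, 'cx': 319.96021325223336, 'cy': 197.72441389188631, 'rvec': array([-2.34811643, -1.72971091, -0.22854646]), 'tvec': array([-0.62449579, -0.03186384,  0.39207543])} [0.11640474 0.61895849 0.38480354] [[ 0.2968527   0.9213963   0.25081334]
 [ 0.95491889 -0.28563243 -0.08089517]
 [-0.00289608  0.26352035 -0.96464949]]
[[-9.54797637e-01  2.97255718e-01 -7.14291853e-04]
 [ 2.97256503e-01  9.54796332e-01 -1.59269357e-03]
 [ 2.08565970e-04 -1.73302796e-03 -9.99998477e-01]]
```

View pics/crop.png

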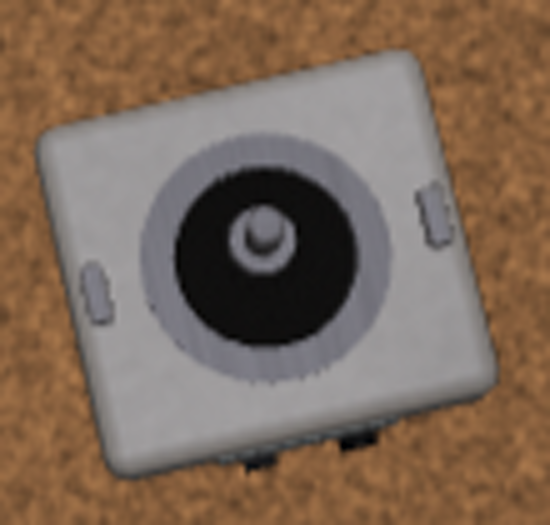

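Spindle tip in the crop is at (266,220), its boss at (263,240). Now I move over the casing, squaring the tool to the world axes, for a close look.

Request:
arm_command(
  moves=[
    [[0,0,-10],[0,0,-0.15]],
    [[0,0,-10],[0,0,-0.15]],
    [[-24,-42,0],[0,0,0]],
    [[-24,-42,0],[0,0,0]],
    [[-24,-42,0],[0,0,0]],
    [[-24,-42,0],[0,0,0]],
    [[-24,-42,0],[0,0,0]],
    [[-24,-42,0],[0,0,0]],
  ],
  gripper=87,
)

```text
clock: 0.9
eef_pos: [0.3296, 0.3426, 0.2422]
tcp_rot: [0.001, 1.0, -0.0, -0.0]
wrist_force: [0.7, 0.9, 0.3]
grip_width: 0.0868
grasp_force: 0.0
```

Request:
arm_command(
  moves=[
    [[-24,-42,0],[0,0,0]],
    [[-24,-42,0],[0,0,0]],
    [[-24,-42,0],[0,0,0]],
    [[-24,-42,0],[0,0,0]],
    [[-24,-42,0],[0,0,0]],
    [[-24,-42,0],[0,0,0]],
    [[0,0,0],[0,0,0]],
  ],
)

```text
clock: 1.6
eef_pos: [0.4747, 0.0873, 0.2422]
tcp_rot: [0.004, 1.0, -0.001, 0.0]
wrist_force: [0.1, 1.9, 0.2]
grip_width: 0.087
grasp_force: 0.0
```

Request:
arm_command(
  moves=[
    [[-18,-33,0],[0,0,0]],
    [[-18,-33,0],[0,0,0]],
    [[-18,-33,0],[0,0,0]],
    [[0,0,0],[0,0,0]],
    [[0,0,0],[0,0,0]],
  ],
)

```text
clock: 2.1
eef_pos: [0.5262, -0.0066, 0.2419]
tcp_rot: [0.002, 1.0, 0.0, -0.001]
wrist_force: [-0.4, 0.3, -1.2]
grip_width: 0.087
grasp_force: 0.0
```

```bash
python3 - <<'E'
from h import *
print(manip.get_obs()["eef_pos"])
c,p=grab("wrist"); cv2.imwrite("pics/w1.png",p); import pickle; pickle.dump(c,open("w1.pkl","wb"))
E
```

```text
[ 0.52623719 -0.00659214  0.24186824]
```

View pics/w1.png

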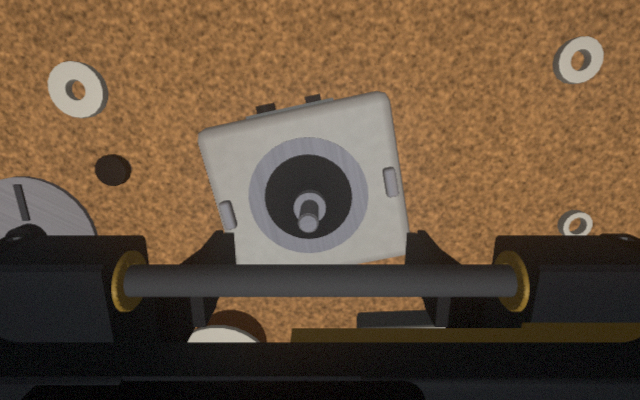

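Wrist view: rings at (78,89), (580,60), (576,224); spindle tip about (308,224), boss about (310,207). I refine by masks.

```bash
python3 - <<'E'
from h import *; import pickle
c=pickle.load(open("w1.pkl","rb")); p=cv2.imread("pics/w1.png"); hsv=cv2.cvtColor(p,cv2.COLOR_BGR2HSV)
m=((hsv[...,1]<60)&(hsv[...,2]>150)).astype(np.uint8)*255
cs,_=cv2.findContours(m,cv2.RETR_CCOMP,cv2.CHAIN_APPROX_NONE)
for k in cs:
    if len(k)<15: continue
    a,b=k[:,0].mean(0); x,y,w,h=cv2.boundingRect(k)
    if w<70: print("blob",w,h,ray(*c,x+w/2,y+h/2,.012).round(4))
# silhouette against gaiter: spindle+boss
g=((hsv[...,2]>60)).astype(np.uint8)
n,l,s,ce=cv2.connectedComponentsWithStats(g[170:250,270:350])
print(s.tolist(),ce.tolist())
for z,u,v in((.124,308,224),(.078,310,207)): print(z,ray(*c,u,v,z))
t=cam("top"); print(ray(*t,348.2,199,.124),ray(*t,347.6,203,.078))
cv2.imwrite("pics/c1.png",cv2.resize(p[185:240,275:345],None,fx=10,fy=10,interpolation=cv2.INTER_CUBIC))
E
```

```text
blob 67 14 [ 0.7495 -0.1372  0.012 ]
blob 29 22 [0.5945 0.3058 0.012 ]
blob 55 57 [ 0.4375 -0.2725  0.012 ]
blob 23 24 [ 0.438  -0.2726  0.012 ]
blob 45 47 [0.4084 0.2741 0.012 ]
blob 23 24 [0.4089 0.2742 0.012 ]
[[0, 0, 80, 69, 3748], [0, 0, 5, 7, 20], [71, 0, 9, 15, 61], [23, 20, 34, 43, 1048], [0, 40, 80, 40, 1523]] [[38.73239060832444, 28.29348986125934], [1.3, 2.0], [76.70491803278688, 4.409836065573771], [39.0057251908397, 40.10209923664122], [40.74064346684176, 68.56204858831254]]
0.124 [ 0.55383829 -0.01613929  0.124     ]
0.078 [ 0.55230016 -0.01568311  0.078     ]
[ 0.55536248 -0.01651026  0.124     ] [ 0.55294901 -0.01665826  0.078     ]
```

View pics/c1.png

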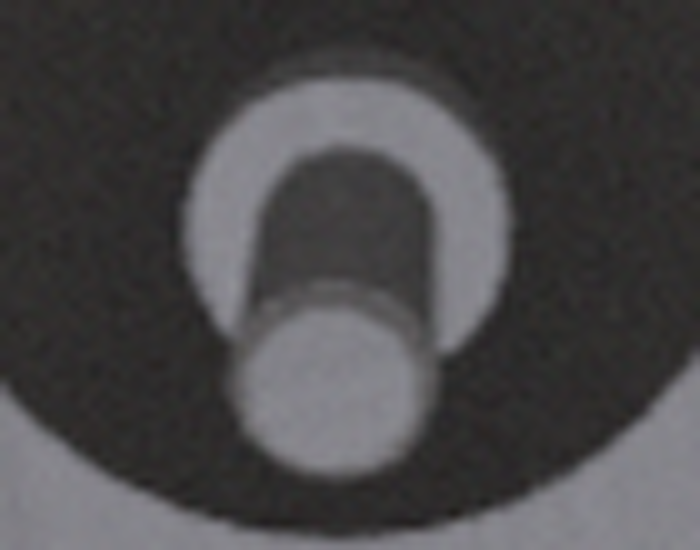

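Rings check out (sizes, heights, both views agree within 2 mm). Spindle axis ≈ (0.554, −0.016). Going to the large ring at (0.438, −0.272).

Request:
arm_command(
  moves=[
    [[14,-44,0],[0,0,0]],
    [[14,-44,0],[0,0,0]],
    [[14,-44,0],[0,0,0]],
    [[14,-44,20],[0,0,0]],
    [[14,-44,20],[0,0,0]],
    [[18,-46,20],[0,0,0]],
    [[0,0,45],[0,0,0]],
    [[0,0,45],[0,0,0]],
  ],
)

```text
clock: 2.95
eef_pos: [0.4399, -0.2697, 0.0939]
tcp_rot: [0.002, 1.0, -0.001, 0.001]
wrist_force: [0.5, -0.1, -0.8]
grip_width: 0.0867
grasp_force: 0.0
```

Request:
arm_command(
  moves=[
    [[0,0,30],[0,0,0]],
    [[0,0,10],[0,0,0]],
    [[0,0,0],[0,0,0]],
    [[0,0,0],[0,0,0]],
  ],
)

```text
clock: 3.35
eef_pos: [0.4408, -0.2694, 0.0557]
tcp_rot: [0.0, 1.0, -0.001, 0.001]
wrist_force: [-0.3, -0.2, 0.7]
grip_width: 0.0871
grasp_force: 0.0
```

```bash
cat > ring.py <<'E'
from h import *; import sys
# measure ring (bore + rim) near expected top-height z in the wrist image; print centre relative to TCP
def ring(z,D,name=None):
    o=manip.get_obs(); c,p=grab("wrist"); hsv=cv2.cvtColor(p,cv2.COLOR_BGR2HSV)
    if name: cv2.imwrite(name,p)
    m=((hsv[...,1]<60)&(hsv[...,2]>120)).astype(np.uint8)*255
    cs,hi=cv2.findContours(m,cv2.RETR_CCOMP,cv2.CHAIN_APPROX_NONE)
    e=np.array(o["eef_pos"]); print("tcp",e.round(4),"grip",o["grip_width"],"px of tcp",proj(*c,[e[0],e[1],z]))
    for j,k in enumerate(cs):
        if len(k)<20: continue
        Q=np.array([ray(*c,u,v,z)[:2] for u,v in k[:,0]]).astype(np.float32)
        (x,y),r=cv2.minEnclosingCircle(Q)
        if np.hypot(x-e[0],y-e[1])<.06 and r<.04: print("hole" if hi[0,j,3]>=0 else "rim","xy",round(x,4),round(y,4),"d",round(2*r,4),"rel mm",round((x-e[0])*1e3,1),round((y-e[1])*1e3,1), "bbox",Q.min(0).round(4),Q.max(0).round(4))
if __name__=="__main__": ring(float(sys.argv[1]),0,sys.argv[2] if len(sys.argv)>2 else None)
E
python3 ring.py 0.012 pics/w2.png
```

```text
tcp [ 0.4408 -0.2694  0.0557] grip 0.08706849070399321 px of tcp (np.float64(318.75419250379383), np.float64(221.80848864082333))
rim xy 0.4377 -0.2726 d 0.0594 rel mm -3.2 -3.2 bbox [ 0.4086 -0.3022] [ 0.4667 -0.2432]
hole xy 0.4376 -0.2725 d 0.0231 rel mm -3.2 -3.1 bbox [ 0.4264 -0.2838] [ 0.4491 -0.2616]
```

View pics/w2.png

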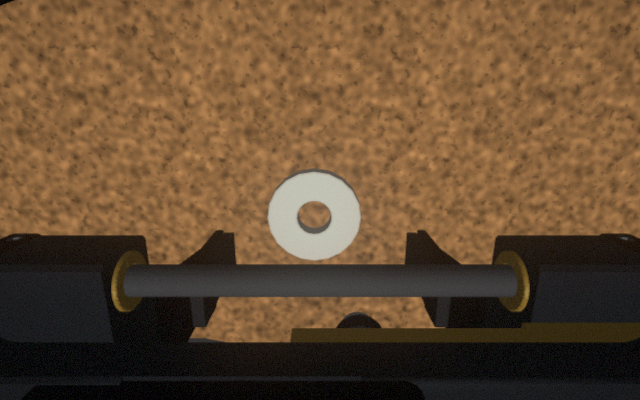

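Ring at pixel (314,215), 3 mm off in both axes; correct and descend.

Request:
arm_command(
  moves=[
    [[3,-3,20],[0,0,0]],
    [[0,0,20],[0,0,0]],
    [[0,0,12],[0,0,0]],
    [[0,0,0],[0,0,0]],
    [[0,0,0],[0,0,0]],
  ],
)

```text
clock: 3.9
eef_pos: [0.4372, -0.2727, 0.0031]
tcp_rot: [0.001, 1.0, -0.0, 0.0]
wrist_force: [-0.4, -0.8, -0.2]
grip_width: 0.087
grasp_force: 0.0
```

Request:
arm_command(
  moves=[
    [[0,0,0],[0,0,0]],
    [[0,0,0],[0,0,0]],
    [[0,0,0],[0,0,0]],
    [[0,0,0],[0,0,0]],
    [[0,0,0],[0,0,0]],
    [[0,0,0],[0,0,0]],
  ],
  gripper=45,
)

```text
clock: 4.5
eef_pos: [0.4367, -0.2725, 0.0024]
tcp_rot: [0.001, 1.0, -0.0, 0.0]
wrist_force: [-1.1, 0.8, 3.5]
grip_width: 0.0595
grasp_force: 30.0
```

Request:
arm_command(
  moves=[
    [[0,0,-20],[0,0,0]],
    [[0,0,-45],[0,0,0]],
    [[0,0,-45],[0,0,0]],
    [[0,0,-45],[0,0,0]],
    [[-19,42,0],[0,0,0]],
    [[-19,42,0],[0,0,0]],
    [[-19,42,0],[0,0,0]],
    [[-19,42,0],[0,0,0]],
  ],
)

```text
clock: 5.3
eef_pos: [0.5131, -0.1029, 0.157]
tcp_rot: [0.001, 1.0, -0.0, 0.0]
wrist_force: [1.1, -0.6, -1.0]
grip_width: 0.0597
grasp_force: 30.0
```

Request:
arm_command(
  moves=[
    [[-19,42,0],[0,0,0]],
    [[-19,43,0],[0,0,0]],
    [[0,0,0],[0,0,0]],
    [[0,0,0],[0,0,0]],
    [[0,0,0],[0,0,0]],
  ],
)

```text
clock: 5.8
eef_pos: [0.5504, -0.0203, 0.1566]
tcp_rot: [0.001, 1.0, -0.0, -0.001]
wrist_force: [-0.5, -0.5, -1.1]
grip_width: 0.0592
grasp_force: 30.0
```

```bash
python3 - <<'E'
from ring import *
z=manip.get_obs()["eef_pos"][2]; ring(z+.0095,0,"pics/w3.png"); print(manip.get_obs()["wrist_force"])
E
```

```text
tcp [ 0.5504 -0.0203  0.1566] grip 0.059158884349538456 px of tcp (np.float64(318.11873484844466), np.float64(258.1389204851478))
rim xy 0.5739 -0.0268 d 0.0575 rel mm 23.6 -6.6 bbox [ 0.5716 -0.0554] [0.5808 0.0017]
rim xy 0.5202 -0.017 d 0.016 rel mm -30.1 3.3 bbox [ 0.5162 -0.0249] [ 0.521  -0.0091]
hole xy 0.5448 -0.0191 d 0.0171 rel mm -5.6 1.2 bbox [ 0.5409 -0.0276] [ 0.5466 -0.0107]
hole xy 0.5301 -0.0688 d 0.0199 rel mm -20.3 -48.5 bbox [ 0.5199 -0.0749] [ 0.5393 -0.0631]
[-0.37125854 -0.53068829 -0.18491928]
```

View pics/w3.png

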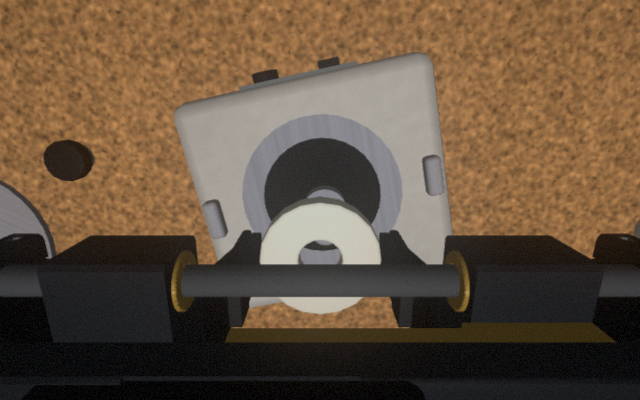

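Ring held centred in y (bore pixel (320,252)), ~+1 mm in x. Align over the spindle and come down gently.

Request:
arm_command(
  moves=[
    [[-2.3,3.1,0],[0,0,0]],
    [[0,0,15],[0,0,0]],
    [[0,0,12],[0,0,0]],
    [[0,0,2],[0,0,0]],
    [[0,0,2],[0,0,0]],
    [[0,0,2],[0,0,0]],
    [[0,0,0],[0,0,0]],
  ],
)

```text
clock: 6.55
eef_pos: [0.5533, -0.0164, 0.124]
tcp_rot: [0.001, 1.0, -0.0, 0.0]
wrist_force: [0.6, 0.4, -0.3]
grip_width: 0.0595
grasp_force: 30.0
```

Request:
arm_command(
  moves=[
    [[0,0,1.5],[0,0,0]],
    [[0,0,1.5],[0,0,0]],
    [[0,0,1.5],[0,0,0]],
    [[0,0,0],[0,0,0]],
  ],
)

```text
clock: 6.95
eef_pos: [0.5532, -0.0164, 0.1193]
tcp_rot: [0.001, 1.0, 0.0, -0.0]
wrist_force: [-0.3, 1.0, -0.9]
grip_width: 0.0593
grasp_force: 30.0
```

Request:
arm_command(
  moves=[
    [[0,0,4],[0,0,0]],
    [[0,0,4],[0,0,0]],
    [[0,0,4],[0,0,0]],
    [[0,0,4],[0,0,0]],
    [[0,0,0],[0,0,0]],
  ],
)

```text
clock: 7.45
eef_pos: [0.5526, -0.0163, 0.1026]
tcp_rot: [0.001, 1.0, 0.0, -0.001]
wrist_force: [-0.6, -0.2, -0.4]
grip_width: 0.0595
grasp_force: 30.0
```

```bash
python3 - <<'E'
from h import *
for k in range(3): o=manip.get_obs(); print(o["wrist_force"],o["wrist_torque"],o["eef_pos"]); grab("top")
E
```

```text
[-0.58130103 -0.1979037  -0.39710522] [ 0.04898286 -0.02864004  0.03616608] [ 0.55263884 -0.01632455  0.10255322]
[ 0.2699251  -0.38916809 -0.53873677] [ 0.07637924  0.07252942 -0.00920957] [ 0.55290671 -0.01634058  0.10296819]
[0.53205689 0.04201312 0.30727534] [ 0.08120289 -0.02855208 -0.03500846] [ 0.55313998 -0.01638738  0.10329497]
```

Request:
arm_command(
  moves=[
    [[0,0,5],[0,0,0]],
    [[0,0,5],[0,0,0]],
    [[0,0,5],[0,0,0]],
    [[0,0,3],[0,0,0]],
    [[0,0,2],[0,0,0]],
    [[0,0,0],[0,0,0]],
  ],
)

```text
clock: 8.2
eef_pos: [0.553, -0.0164, 0.0831]
tcp_rot: [0.001, 1.0, 0.0, -0.0]
wrist_force: [0.7, -0.6, -0.9]
grip_width: 0.0591
grasp_force: 30.0
```

Request:
arm_command(
  moves=[
    [[0,0,1],[0,0,0]],
    [[0,0,1],[0,0,0]],
    [[0,0,0],[0,0,0]],
  ],
)

```text
clock: 8.5
eef_pos: [0.5533, -0.0164, 0.0815]
tcp_rot: [0.001, 1.0, 0.0, 0.0]
wrist_force: [-0.3, -1.1, -0.6]
grip_width: 0.0596
grasp_force: 30.0
```

Request:
arm_command(
  moves=[
    [[0,0,1],[0,0,0]],
    [[0,0,1],[0,0,0]],
    [[0,0,0],[0,0,0]],
  ],
)

```text
clock: 8.8
eef_pos: [0.5534, -0.0164, 0.0798]
tcp_rot: [0.001, 1.0, -0.0, 0.0]
wrist_force: [-1.6, 0.5, 1.7]
grip_width: 0.0597
grasp_force: 30.0
```

Request:
arm_command(
  moves=[
    [[0,0,1],[0,0,0]],
    [[0,0,1],[0,0,0]],
    [[0,0,0],[0,0,0]],
  ],
)

```text
clock: 9.1
eef_pos: [0.5535, -0.0165, 0.0777]
tcp_rot: [0.001, 1.0, -0.0, 0.0]
wrist_force: [-2.1, -0.6, 4.2]
grip_width: 0.0594
grasp_force: 30.0
```

Seated (4 N). Release, rise, and go to the middle ring at (0.409, 0.274).

Request:
arm_command(
  moves=[
    [[0,0,0],[0,0,0]],
    [[0,0,0],[0,0,0]],
    [[0,0,0],[0,0,0]],
    [[0,0,0],[0,0,0]],
    [[0,0,-10],[0,0,0]],
    [[0,0,-30],[0,0,0]],
    [[0,0,-45],[0,0,0]],
    [[0,0,-45],[0,0,0]],
  ],
  gripper=87,
)

```text
clock: 9.9
eef_pos: [0.5526, -0.0163, 0.209]
tcp_rot: [0.001, 1.0, 0.0, -0.001]
wrist_force: [1.0, -0.6, -0.4]
grip_width: 0.0869
grasp_force: 0.0
```

```bash
python3 - <<'E'
from ring import *
ring(.090,0,"pics/w4.png")
E
```

```text
tcp [ 0.5526 -0.0163  0.209 ] grip 0.08690011324604067 px of tcp (np.float64(319.0127376078869), np.float64(192.7156244734849))
hole xy 0.5569 -0.0168 d 0.0281 rel mm 4.3 -0.5 bbox [ 0.5433 -0.0266] [ 0.5688 -0.0044]
```

View pics/w4.png

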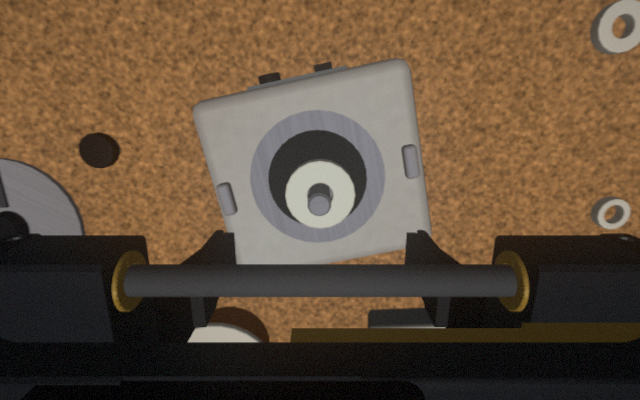

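Request:
arm_command(
  moves=[
    [[20,42,0],[0,0,0]],
    [[20,42,0],[0,0,0]],
    [[20,42,0],[0,0,0]],
    [[20,42,10],[0,0,0]],
    [[20,42,20],[0,0,0]],
    [[20,40,20],[0,0,0]],
    [[24,40,20],[0,0,0]],
    [[0,0,40],[0,0,0]],
  ],
)

```text
clock: 10.75
eef_pos: [0.4101, 0.2781, 0.1006]
tcp_rot: [-0.002, 1.0, 0.002, 0.003]
wrist_force: [1.4, 0.3, -1.1]
grip_width: 0.087
grasp_force: 0.0
```

Request:
arm_command(
  moves=[
    [[0,0,40],[0,0,0]],
    [[0,0,0],[0,0,0]],
    [[0,0,0],[0,0,0]],
  ],
)

```text
clock: 11.05
eef_pos: [0.4102, 0.2726, 0.0585]
tcp_rot: [0.001, 1.0, -0.0, -0.001]
wrist_force: [1.1, 0.5, 0.8]
grip_width: 0.0872
grasp_force: 0.0
```

```bash
python3 ring.py 0.012
```

```text
tcp [0.4102 0.2726 0.0585] grip 0.08718401570491878 px of tcp (np.float64(318.69789530241013), np.float64(220.60143970302443))
rim xy 0.4087 0.2734 d 0.0474 rel mm -1.5 0.8 bbox [0.386  0.2502] [0.4321 0.2967]
hole xy 0.4089 0.2734 d 0.0229 rel mm -1.3 0.8 bbox [0.3977 0.2625] [0.4201 0.2844]
```

Large ring lies flat round the spindle (ring centre (320,194)). Middle ring is 1.4 mm off; grasp it.

Request:
arm_command(
  moves=[
    [[2,0.8,20],[0,0,0]],
    [[0,0,20],[0,0,0]],
    [[0,0,15],[0,0,0]],
    [[0,0,0],[0,0,0]],
    [[0,0,0],[0,0,0]],
  ],
)

```text
clock: 11.6
eef_pos: [0.4103, 0.274, 0.0053]
tcp_rot: [0.001, 1.0, 0.001, 0.001]
wrist_force: [0.6, 0.9, 0.2]
grip_width: 0.0872
grasp_force: 0.0
```

Request:
arm_command(
  moves=[
    [[0,0,0],[0,0,0]],
    [[0,0,0],[0,0,0]],
    [[0,0,0],[0,0,0]],
    [[0,0,0],[0,0,0]],
    [[0,0,0],[0,0,0]],
    [[0,0,0],[0,0,0]],
    [[0,0,0],[0,0,0]],
  ],
  gripper=35,
)

```text
clock: 12.3
eef_pos: [0.4083, 0.2735, 0.0031]
tcp_rot: [0.001, 1.0, -0.0, -0.0]
wrist_force: [-0.2, 0.6, 1.1]
grip_width: 0.0472
grasp_force: 30.0
```

Request:
arm_command(
  moves=[
    [[0,0,-20],[0,0,0]],
    [[0,0,-45],[0,0,0]],
    [[0,0,-45],[0,0,0]],
    [[0,0,-45],[0,0,0]],
    [[-21,-42,0],[0,0,0]],
    [[-21,-42,0],[0,0,0]],
    [[-21,-42,0],[0,0,0]],
    [[-21,-42,0],[0,0,0]],
  ],
)

```text
clock: 13.1
eef_pos: [0.4926, 0.1039, 0.1583]
tcp_rot: [0.001, 1.0, 0.0, 0.0]
wrist_force: [0.4, 1.3, -0.1]
grip_width: 0.0471
grasp_force: 30.0
```

Request:
arm_command(
  moves=[
    [[-21,-42,0],[0,0,0]],
    [[-20,-40,0],[0,0,0]],
    [[-20,-40,0],[0,0,0]],
    [[0,0,0],[0,0,0]],
    [[0,0,0],[0,0,0]],
    [[0,0,0],[0,0,0]],
  ],
)

```text
clock: 13.7
eef_pos: [0.5522, -0.0158, 0.1576]
tcp_rot: [0.001, 1.0, 0.0, -0.001]
wrist_force: [0.4, 1.0, -0.4]
grip_width: 0.0471
grasp_force: 30.0
```

```bash
python3 - <<'E'
from ring import *
z=manip.get_obs()["eef_pos"][2]; ring(z+.0095,0); print(manip.get_obs()["eef_pos"])
E
```

```text
tcp [ 0.5522 -0.0158  0.1576] grip 0.047141007262181914 px of tcp (np.float64(318.1613685265685), np.float64(258.19854453421397))
rim xy 0.5734 -0.0147 d 0.0198 rel mm 21.3 1.1 bbox [ 0.5734 -0.0245] [ 0.5757 -0.0049]
rim xy 0.5745 -0.0379 d 0.0111 rel mm 22.4 -22.1 bbox [ 0.5734 -0.0432] [ 0.5757 -0.0326]
rim xy 0.5524 -0.0149 d 0.0473 rel mm 0.2 0.9 bbox [ 0.5296 -0.0384] [0.5553 0.0085]
rim xy 0.5295 -0.0154 d 0.0397 rel mm -22.7 0.5 bbox [ 0.51   -0.0351] [0.536  0.0044]
hole xy 0.5304 -0.0666 d 0.0198 rel mm -21.8 -50.8 bbox [ 0.5208 -0.0726] [ 0.5395 -0.0614]
[ 0.55220083 -0.01551706  0.15775556]
```

Request:
arm_command(
  moves=[
    [[-1,-0.8,0],[0,0,0]],
    [[0,0,15],[0,0,0]],
    [[0,0,12],[0,0,0]],
    [[0,0,2],[0,0,0]],
    [[0,0,2],[0,0,0]],
    [[0,0,2],[0,0,0]],
    [[0,0,2],[0,0,0]],
    [[0,0,0],[0,0,0]],
  ],
)

```text
clock: 14.55
eef_pos: [0.5539, -0.0176, 0.1231]
tcp_rot: [0.001, 1.0, -0.0, 0.0]
wrist_force: [0.3, 0.4, -0.8]
grip_width: 0.0472
grasp_force: 30.0
```

Request:
arm_command(
  moves=[
    [[0,0,1],[0,0,0]],
    [[0,0,1],[0,0,0]],
    [[0,0,1],[0,0,0]],
    [[0,0,0],[0,0,0]],
  ],
)

```text
clock: 14.95
eef_pos: [0.5538, -0.0175, 0.12]
tcp_rot: [0.001, 1.0, -0.0, -0.0]
wrist_force: [0.5, 0.6, -1.3]
grip_width: 0.047
grasp_force: 30.0
```

Request:
arm_command(
  moves=[
    [[0.4,0.8,2],[0,0,0]],
    [[0,0,3],[0,0,0]],
    [[0,0,3],[0,0,0]],
    [[0,0,3],[0,0,0]],
    [[0,0,0],[0,0,0]],
  ],
)

```text
clock: 15.45
eef_pos: [0.553, -0.0167, 0.1083]
tcp_rot: [0.001, 1.0, 0.0, -0.001]
wrist_force: [-0.2, -0.3, -0.3]
grip_width: 0.0472
grasp_force: 30.0
```

Request:
arm_command(
  moves=[
    [[0,0,4],[0,0,0]],
    [[0,0,4],[0,0,0]],
    [[0,0,4],[0,0,0]],
    [[0,0,1],[0,0,0]],
    [[0,0,0],[0,0,0]],
  ],
)

```text
clock: 15.95
eef_pos: [0.5532, -0.0167, 0.0957]
tcp_rot: [0.001, 1.0, 0.0, -0.0]
wrist_force: [0.5, 1.1, -0.2]
grip_width: 0.0467
grasp_force: 30.0
```

Request:
arm_command(
  moves=[
    [[0,0,1],[0,0,0]],
    [[0,0,1],[0,0,0]],
    [[0,0,1],[0,0,0]],
    [[0,0,1],[0,0,0]],
    [[0,0,0],[0,0,0]],
  ],
)

```text
clock: 16.45
eef_pos: [0.5536, -0.0168, 0.0923]
tcp_rot: [0.001, 1.0, -0.0, 0.0]
wrist_force: [-0.6, 0.1, 1.3]
grip_width: 0.0469
grasp_force: 30.0
```

Request:
arm_command(
  moves=[
    [[0,0,1],[0,0,0]],
    [[0,0,1],[0,0,0]],
    [[0,0,0],[0,0,0]],
  ],
)

```text
clock: 16.75
eef_pos: [0.5536, -0.0168, 0.0902]
tcp_rot: [0.001, 1.0, -0.0, 0.0]
wrist_force: [-1.0, -0.2, 3.0]
grip_width: 0.0473
grasp_force: 30.0
```

Middle ring seated (3 N). Release and go to the small ring.

Request:
arm_command(
  moves=[
    [[0,0,0],[0,0,0]],
    [[0,0,0],[0,0,0]],
    [[0,0,0],[0,0,0]],
    [[0,0,0],[0,0,0]],
    [[0,0,-10],[0,0,0]],
    [[0,0,-30],[0,0,0]],
    [[0,0,-40],[0,0,0]],
    [[0,0,-40],[0,0,0]],
  ],
  gripper=87,
)

```text
clock: 17.55
eef_pos: [0.5529, -0.0166, 0.2115]
tcp_rot: [0.001, 1.0, 0.0, -0.001]
wrist_force: [1.1, -0.6, 0.3]
grip_width: 0.0865
grasp_force: 0.0
```

```bash
python3 - <<'E'
from ring import *
ring(.102,0,"pics/w5.png")
E
```

```text
tcp [ 0.5529 -0.0166  0.2115] grip 0.08651408504272258 px of tcp (np.float64(318.9729006473966), np.float64(195.56446259096793))
hole xy 0.5551 -0.0157 d 0.0245 rel mm 2.1 1.0 bbox [ 0.5432 -0.0273] [ 0.5653 -0.0051]
hole xy 0.5366 -0.0137 d 0.0337 rel mm -16.4 2.9 bbox [ 0.5284 -0.0303] [0.5399 0.0029]
```

Request:
arm_command(
  moves=[
    [[-6,42,0],[0,0,0]],
    [[-6,42,0],[0,0,0]],
    [[-6,42,0],[0,0,0]],
    [[-6,42,0],[0,0,0]],
    [[-5,40,10],[0,0,0]],
    [[-5,40,20],[0,0,0]],
    [[-5,38,20],[0,0,0]],
    [[-5,37,20],[0,0,0]],
  ],
)

```text
clock: 18.4
eef_pos: [0.5982, 0.3081, 0.1399]
tcp_rot: [0.001, 1.0, 0.0, 0.0]
wrist_force: [-0.2, -0.0, 0.5]
grip_width: 0.0868
grasp_force: 0.0
```

Request:
arm_command(
  moves=[
    [[0,0,40],[0,0,0]],
    [[0,0,35],[0,0,0]],
    [[0,0,0],[0,0,0]],
    [[0,0,0],[0,0,0]],
  ],
)

```text
clock: 18.8
eef_pos: [0.5977, 0.306, 0.0651]
tcp_rot: [0.001, 1.0, -0.0, -0.001]
wrist_force: [0.3, 0.1, 0.3]
grip_width: 0.0873
grasp_force: 0.0
```

```bash
python3 ring.py 0.012 pics/w6.png
```

```text
tcp [0.5977 0.306  0.0651] grip 0.08729684717004227 px of tcp (np.float64(318.7776890617669), np.float64(217.32554779909924))
rim xy 0.5971 0.3063 d 0.0354 rel mm -0.6 0.3 bbox [0.5797 0.2889] [0.6138 0.3234]
hole xy 0.5968 0.3065 d 0.023 rel mm -0.9 0.5 bbox [0.5858 0.2955] [0.608  0.3174]
```

View pics/w6.png

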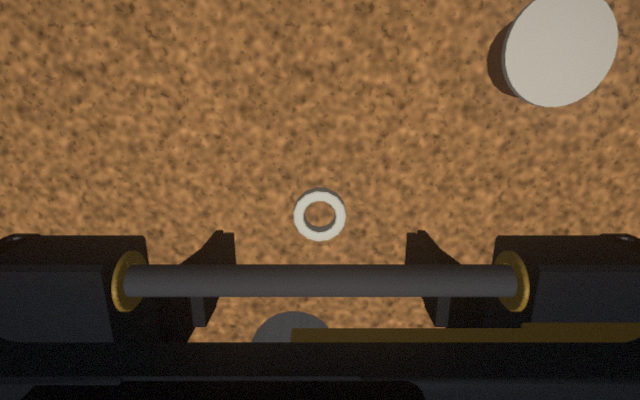

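Small ring at (320,215), nearly centred; can at (290,330) is behind the gripper with about 40 mm clearance. Grasp.

Request:
arm_command(
  moves=[
    [[1.3,0.4,20],[0,0,0]],
    [[0,0,20],[0,0,0]],
    [[0,0,15],[0,0,0]],
    [[0,0,7],[0,0,0]],
    [[0,0,0],[0,0,0]],
    [[0,0,0],[0,0,0]],
  ],
)

```text
clock: 19.45
eef_pos: [0.5976, 0.3068, 0.0043]
tcp_rot: [0.001, 1.0, 0.0, 0.001]
wrist_force: [0.7, 0.6, 0.1]
grip_width: 0.0873
grasp_force: 0.0
```

Request:
arm_command(
  moves=[
    [[0,0,0],[0,0,0]],
    [[0,0,0],[0,0,0]],
    [[0,0,0],[0,0,0]],
    [[0,0,0],[0,0,0]],
    [[0,0,0],[0,0,0]],
    [[0,0,0],[0,0,0]],
    [[0,0,0],[0,0,0]],
    [[0,0,0],[0,0,0]],
  ],
  gripper=25,
)

```text
clock: 20.25
eef_pos: [0.5967, 0.3066, 0.003]
tcp_rot: [0.001, 1.0, -0.0, -0.0]
wrist_force: [-0.3, 0.1, 1.0]
grip_width: 0.0341
grasp_force: 30.0
```

Request:
arm_command(
  moves=[
    [[0,0,-20],[0,0,0]],
    [[0,0,-45],[0,0,0]],
    [[0,0,-45],[0,0,0]],
    [[0,0,-45],[0,0,0]],
    [[6,-42,0],[0,0,0]],
    [[6,-42,0],[0,0,0]],
    [[6,-42,0],[0,0,0]],
    [[6,-42,0],[0,0,0]],
  ],
)

```text
clock: 21.05
eef_pos: [0.5719, 0.1373, 0.1582]
tcp_rot: [0.001, 1.0, -0.0, 0.0]
wrist_force: [1.0, -0.5, 0.3]
grip_width: 0.034
grasp_force: 30.0
```

Request:
arm_command(
  moves=[
    [[6,-42,0],[0,0,0]],
    [[5,-42,0],[0,0,0]],
    [[5,-42,0],[0,0,0]],
    [[3.5,-29,0],[0,0,0]],
    [[0,0,0],[0,0,0]],
    [[0,0,0],[0,0,0]],
    [[0,0,0],[0,0,0]],
  ],
)

```text
clock: 21.75
eef_pos: [0.5527, -0.0155, 0.1581]
tcp_rot: [0.001, 1.0, 0.0, 0.0]
wrist_force: [-0.3, -0.3, 0.0]
grip_width: 0.0342
grasp_force: 30.0
```

```bash
python3 - <<'E'
from ring import *
z=manip.get_obs()["eef_pos"][2]; ring(z+.0095,0,"pics/w7.png"); print(manip.get_obs()["eef_pos"])
p=cv2.imread("pics/w7.png"); cv2.imwrite("pics/c7.png",cv2.resize(p[160:340,200:440],None,fx=3,fy=3))
E
```

```text
tcp [ 0.5527 -0.0155  0.1581] grip 0.03418537904367888 px of tcp (np.float64(318.1192189937777), np.float64(258.1609526160248))
rim xy 0.552 -0.0147 d 0.0349 rel mm -0.7 0.8 bbox [ 0.5356 -0.0317] [0.5559 0.0025]
rim xy 0.5299 -0.015 d 0.0404 rel mm -22.8 0.4 bbox [ 0.5101 -0.0348] [0.5417 0.0043]
hole xy 0.5209 -0.0157 d 0.0266 rel mm -31.8 -0.2 bbox [ 0.5138 -0.0289] [ 0.5219 -0.0025]
hole xy 0.5303 -0.0663 d 0.0192 rel mm -22.4 -50.8 bbox [ 0.5209 -0.0722] [ 0.5391 -0.061 ]
[ 0.55275907 -0.01523117  0.15805147]
```

View pics/c7.png

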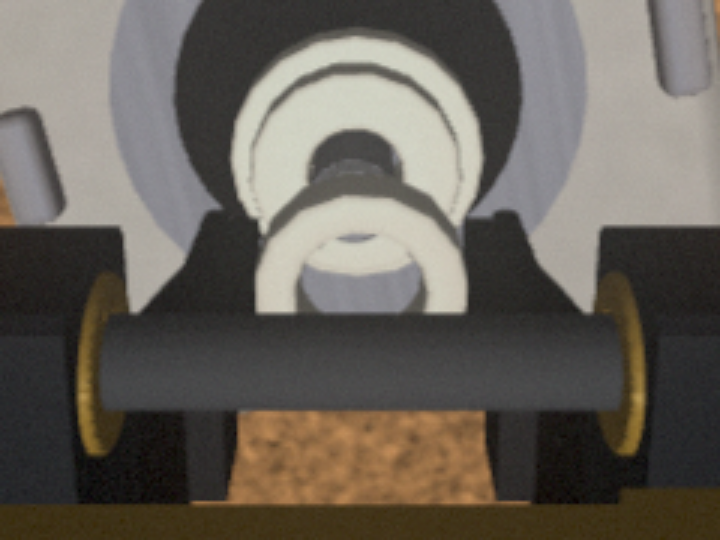

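Rings on the spindle are concentric and flat; the small ring is held level. Align and lower.

Request:
arm_command(
  moves=[
    [[-0.2,-0.6,0],[0,0,0]],
    [[0,0,15],[0,0,0]],
    [[0,0,12],[0,0,0]],
    [[0,0,2],[0,0,0]],
    [[0,0,1],[0,0,0]],
    [[0,0,0],[0,0,0]],
  ],
)

```text
clock: 22.4
eef_pos: [0.5528, -0.0169, 0.1278]
tcp_rot: [0.001, 1.0, 0.0, -0.0]
wrist_force: [-0.6, -0.8, 0.6]
grip_width: 0.0343
grasp_force: 30.0
```

Request:
arm_command(
  moves=[
    [[0,0,1],[0,0,0]],
    [[0,0,1],[0,0,0]],
    [[0,0,1],[0,0,0]],
    [[0,0,0],[0,0,0]],
  ],
)

```text
clock: 22.8
eef_pos: [0.5529, -0.017, 0.1251]
tcp_rot: [0.001, 1.0, 0.0, 0.0]
wrist_force: [0.1, 0.5, -0.3]
grip_width: 0.0342
grasp_force: 30.0
```

Request:
arm_command(
  moves=[
    [[-0.3,0.3,1],[0,0,0]],
    [[0,0,1],[0,0,0]],
    [[0,0,1],[0,0,0]],
    [[0,0,1],[0,0,0]],
    [[0,0,0],[0,0,0]],
  ],
)

```text
clock: 23.3
eef_pos: [0.553, -0.0166, 0.1208]
tcp_rot: [0.001, 1.0, 0.0, -0.0]
wrist_force: [-0.7, -0.3, -0.7]
grip_width: 0.0341
grasp_force: 30.0
```

Request:
arm_command(
  moves=[
    [[0,0,3],[0,0,0]],
    [[0,0,3],[0,0,0]],
    [[0,0,3],[0,0,0]],
    [[0,0,3],[0,0,0]],
    [[0,0,1],[0,0,0]],
    [[0,0,0],[0,0,0]],
  ],
)

```text
clock: 23.9
eef_pos: [0.553, -0.0166, 0.1078]
tcp_rot: [0.001, 1.0, 0.0, -0.0]
wrist_force: [0.5, 0.7, 0.0]
grip_width: 0.0342
grasp_force: 30.0
```

Request:
arm_command(
  moves=[
    [[0,0,1],[0,0,0]],
    [[0,0,1],[0,0,0]],
    [[0,0,1],[0,0,0]],
    [[0,0,1],[0,0,0]],
    [[0,0,0],[0,0,0]],
  ],
)

```text
clock: 24.4
eef_pos: [0.5533, -0.0167, 0.1042]
tcp_rot: [0.001, 1.0, -0.0, 0.0]
wrist_force: [-0.5, -0.9, 1.0]
grip_width: 0.034
grasp_force: 30.0
```

Request:
arm_command(
  moves=[
    [[0,0,1],[0,0,0]],
    [[0,0,1],[0,0,0]],
    [[0,0,0],[0,0,0]],
  ],
)

```text
clock: 24.7
eef_pos: [0.5533, -0.0167, 0.1022]
tcp_rot: [0.001, 1.0, -0.0, 0.0]
wrist_force: [-1.3, -0.5, 2.7]
grip_width: 0.0341
grasp_force: 30.0
```

Request:
arm_command(
  moves=[
    [[0,0,0],[0,0,0]],
    [[0,0,0],[0,0,0]],
    [[0,0,0],[0,0,0]],
    [[0,0,0],[0,0,0]],
    [[0,0,-10],[0,0,0]],
    [[0,0,-30],[0,0,0]],
    [[0,0,-40],[0,0,0]],
    [[0,0,-40],[0,0,0]],
  ],
  gripper=87,
)

```text
clock: 25.5
eef_pos: [0.5526, -0.0166, 0.2236]
tcp_rot: [0.001, 1.0, 0.0, -0.0]
wrist_force: [0.3, -0.5, -0.0]
grip_width: 0.0852
grasp_force: 0.0
```

```bash
python3 - <<'E'
from ring import *
_,a=grab("wrist"); _,b=grab("scene")
cv2.imwrite("pics/end.png",np.hstack([cv2.resize(a[100:260,200:440],(480,320)),cv2.resize(b[180:270,240:345],(320,320))]))
E
```

```text
(no output)
```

View pics/end.png

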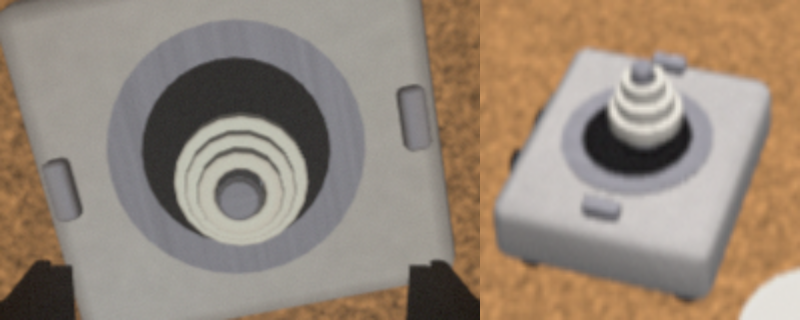

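All three rings lie flat and stacked on the spindle (stack at (240,180) left, (645,105) right), with the gripper clear.

```bash
python3 -c "
from bench import manip; print(manip.finish_job())"
```

```text
the job is handed in; nothing more can be done
None
```

The job is handed in: all three rings are on the spindle (large, then middle, then small on top), each pressed on with no more than about 4 N measured and lying flat in the last picture; the gripper is clear, and the clock stood at about 26 s.

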